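# Lock the tyre lever in its rack

### The job

Put the longer of the two grey tyre levers away: lay it flat and slide it, narrow tip first, fully home into the slot of the wooden rack. Then slide the rack's bolt across behind the lever, fully home in its keeper, so that the lever cannot come out. Leave the other things on the shelf where they are.

Things in the scene. Friction and masses are not known exactly. Their poses are not given: they have to be found in the camera images.
- rack: wooden lever rack, fixed: a board 22 mm thick with a slotted block and a sliding bolt. Origin on the shelf straight below the middle of the slot mouth; x into the slot, y left, z up. Block x 0 to 130, y -50 to 50, z 22 to 53, split along its top by a 10 mm sight gap over the slot. In front the board goes on to x = -105 (y -60 to 60), with an arm (x -105 to -45) out to y = -225 under the bolt
- slot_mouth (a point): middle of the slot's floor at its mouth, 22 mm above the shelf; axes as the rack. The slot is 30 mm wide, 17 high, 115 deep to its closed end, its floor level with the board in front of it; the lever's tail stays 65 mm out of it
- keeper (a point): middle of the bolt's keeper, a steel staple at rack x -90 to -62, y 38 to 54, top z 46 mm; the bolt's guide is a like staple at y -78 to -52. This point lies on the bolt's axis, rack x = -76, y = 46, z = 32; axes as the rack
- long_lever: the longer tyre lever, grey plastic, flat, 180 mm long, lying on the shelf; origin under its middle, x towards the narrow tip, z up. Handle part 26 wide and 12 thick from x = -90 (tail end) to 22 mm; then 20 wide, 10 thick to x = 60; then the tip, 14 wide and 6 thick to x = 90; mass about 60 g
- lever_tip (a point): end of the long lever's narrow tip, on its underside (x = 90 mm in the lever's frame)
- lever_tail (a point): tail end of the long lever's handle, on its underside (x = -90 mm in the lever's frame)
- bolt (a joint): how far the steel bolt is slid towards the keeper, m: 0 drawn back, 0.100 fully shot (end stop). The rod is 12 mm thick, along the rack's y at rack x = -76, z = 32 mm; its front end is at y = -50 mm + value and enters the keeper at 0.088. It stays where left, friction 1.5 N
- bolt_knob (a point): centre of the top of the bolt's upright round knob, 16 mm across, standing free from 38 to 85 mm above the shelf, at rack x = -76, y = -205 mm + bolt value; it slides along the rack's +y to shoot the bolt
- short_lever: the shorter tyre lever, same shape in grey plastic, 115 mm long, 26 wide, 12 thick, lying flat; origin under its middle, x towards its narrow tip. It stays where it is
- pot: small aluminium pot with its screw lid on, 102 mm across, 100 high; origin under its centre
- awl: wooden-handled awl lying on its side, 150 mm long, 25 thick; origin under its middle, x towards its point
- cups: two green plastic cups nested in one stack, 72 mm across, 108 high; origin under the centre
- spanner: steel spanner lying flat, 160 mm long; origin under it, x along it
- patch_box: closed cardboard box 90 x 60 x 32 mm high; origin under its centre
- oil: white plastic bottle 52 mm across, 130 high, standing; origin under its centre
Not all that is in view belongs to the job. What is shaped like the long_lever but orange is not meant.

How it is judged:
By the outcome, as a careful person would: the job done as asked, in the order asked, and still so for the second after the job is handed in, with the robot touching nothing.
It also fails if it takes over 61 s, if anything falls off the work surface, if the arm or the gripper's body presses on something with over 40 N, if the wrist force passes 120 N, or if a joint passes its speed limit or range.

### The arm

A 6-joint arm with a two-finger parallel gripper is mounted at the origin on the work surface. World frame = base frame: x ahead of the robot, y to its left, z up, the work surface at z = 0. Lengths are in m, angles in rad, forces in N, time in s.
With the tool pointing down it reaches from about 0.15 to 0.775 m from the base axis. Payload 6.1 kg.
Tool frame: the origin (TCP) lies midway between the tips of the shut fingers; the grasp point (between the pads) lies 19 mm behind it; z points along the fingers, y is the line along which they close (so a half turn about z gives the same grasp; the last joint's range is limited). The gripper opens to 85 mm and grips with 20 to 120 N. Pads are 22 mm wide; open, the fingers measure 114 mm over their backs; the gripper's body (76 mm by 85 mm) begins 54 mm behind the grasp point. The pads swing forward as they close: fully open they stand 13 mm farther back than shut.
Start: joints at [1.316, 0.126, -0.04, 1.405, 0, 1.571], TCP at [0.132, 0.508, 0.231] pointing down, gripper open.
Joint ranges: [-2.72, 2.72], [-0.95, 1.95], [-1.27, 1.35], [-1.78, 2.02], [-1.46, 1.47], [-3.14, 3.14]. Speed limits (rad/s): [2.39, 2.39, 3.01, 3.14, 3.14, 3.14].

### API

Orientations are given as a unit quaternion [w, x, y, z].
In Python, from plant import arm gives the robot as it stands.
- The arm moves only by the shell command python3 -m crank 'ROWS' [OPENING] [FORCE]. ROWS is JSON, one flat list of numbers, 6 for each row, row after row: the shift along the tool's x, y, z in mm, then the turn, a rotation vector about the tool's x, y, z in rad. In form: [dx, dy, dz, ax, ay, az, dx, dy, dz, ax, ay, az, ...]. A call has 1 to 8 rows; each row is the pose to reach, as a shift and turn from the pose commanded when the call began, along the tool's axes at that moment; what a row does not reach only later rows make up. A row lasts 1/12 s, in which the tool goes at most 41.7 mm and 7.16 degrees, less where a joint would pass 70% of its speed; a pose out of reach is approached as far as the arm can. A call with a gripper value outside its range is refused whole. OPENING is the finger opening in mm, from 0 to 85.4, set as the call begins (- or left out, the last holds). The fingers move at their own pace and stop on an object; FORCE is the grip in N (left out, the last holds). Time passes only in rows, so rows that repeat a pose let the fingers close. It gives the time, the measured TCP pose, the force, the opening and the grip force at its end, in the units of the state.
- arm.state(): the state, without advancing time (a new reading comes with each control period).
- arm.grab_frame(name): name is "side" or "top" or "wrist"; returns the picture (420x560x3 uint8, red, green, blue); there is no depth.
- arm.calibration(name): a dict with "fx", "fy", "cx", "cy" (pixels), "T" (4x4, takes a point from camera to world coordinates). Camera axes: x right, y down, z forward; pixel columns grow to the right and rows downward; lengths in m; the calibration is good to about 2 mm. A picture is of the moment at which its call begins: read the wrist's pose just before it. calibration takes no time and is no camera call; for the wrist camera it gives the pose at the moment of the call.
- arm.sign_off(): hands the job in; it is judged then, once.
The state is a dict: "time": time; "joints": joint angles; "joint_vel": joint speeds; "joint_torque": joint torques, N m; "tool_pos": TCP position; "tcp_rot": TCP orientation; "contact_force": force on the tool from outside, world axes, zero at the start; "ft_torque": the same for the moment, N m; "gripper_width": finger opening in m; "gripper_force": force on a finger pad.
Only numpy, scipy, OpenCV 4.12 (cv2) and the standard library are available. Lean on these libraries where they do the work, as an engineer would, in place of code of your own. Each camera call takes 0.05 s, during which the arm holds its last target. There are 200 camera calls.

## Working session

There is one attempt and no reset: what is moved stays moved. The work goes in short steps, Python scripts to look and compute and a shell command to move; the robot and the scene stay as the last step left them, time stands still between calls to the robot, and variables do not carry over. Pictures are saved under pics/ and viewed, at most 12 in all, crops included, and the job is handed in when it is done.

```bash
ls; mkdir -p pics; python3 - <<'E'
from plant import arm
import cv2,numpy as np
a=arm.grab_frame("top");b=arm.grab_frame("side")
cv2.imwrite("pics/top0.png",a[:,:,::-1]);cv2.imwrite("pics/side0.png",b[:,:,::-1])
for n in("top","side"):
    c=arm.calibration(n);print(n,c["fx"],c["cx"],c["cy"],np.round(c["T"],3).tolist())
print(arm.state())
E
```

```text
pics
top 416.0900149428522 275.93888980808845 204.40455760230267 [[-0.023, -0.982, 0.19, 0.336], [-1.0, 0.023, 0.002, 0.021], [-0.007, -0.19, -0.982, 1.089], [0.0, 0.0, 0.0, 1.0]]
side 541.165197127918 264.69375071717866 207.55732678212055 [[-0.964, -0.168, 0.207, 0.178], [-0.266, 0.551, -0.791, 1.296], [0.018, -0.817, -0.576, 1.001], [0.0, 0.0, 0.0, 1.0]]
{'time': 0.1, 'joints': array([ 1.31600207e+00,  1.26334430e-01, -4.04989325e-02,  1.40539595e+00,
        5.85719798e-05,  1.57078784e+00]), 'joint_vel': array([-6.79242839e-04, -3.33664518e-03,  1.80866605e-03,  1.15809686e-04,
        2.55434934e-04, -7.49051671e-05]), 'joint_torque': array([ 2.76984967e-03, -4.36905169e+01,  3.53605163e+01,  1.37890532e-02,
        1.06334912e-04,  1.31499556e-05]), 'tool_pos': array([0.13221623, 0.50770415, 0.2306023 ]), 'tcp_rot': array([-1.20083786e-04,  1.27048577e-01,  9.91896237e-01, -7.06962757e-04]), 'contact_force': array([ 0.70002048,  0.57399695, -0.41377922]), 'ft_torque': array([ 0.01065046, -0.00187423, -0.01772527]), 'gripper_force': 0.0, 'gripper_width': 0.0853503967870595}
```

View pics/top0.png

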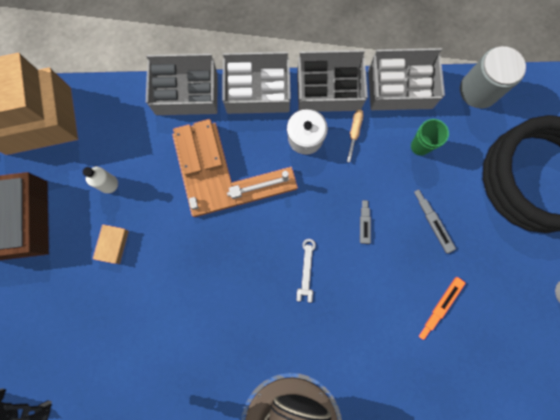

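View pics/side0.png

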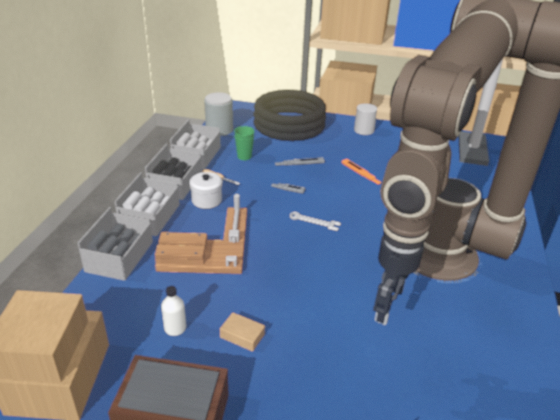

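Grey levers at (365,222), about 45 px long, and at (434,221), about 67 px long. An orange one at (442,308) is excluded by its colour. The grey one at (434,221) is the longer, so it fits. I'll confirm it in a crop and measure.

```bash
cat > h.py <<'E'
from plant import arm
import numpy as np,cv2
from scipy.spatial.transform import Rotation as R
def ray(cal,uv,z):
    uv=np.atleast_2d(np.asarray(uv,float));T=np.array(cal["T"])
    d=np.c_[(uv[:,0]-cal["cx"])/cal["fx"],(uv[:,1]-cal["cy"])/cal["fy"],np.ones(len(uv))]@T[:3,:3].T
    return T[:3,3]+d*((z-T[2,3])/d[:,2])[:,None]
def proj(cal,P):
    T=np.array(cal["T"]);p=(np.atleast_2d(P)-T[:3,3])@T[:3,:3]
    return np.c_[cal["fx"]*p[:,0]/p[:,2]+cal["cx"],cal["fy"]*p[:,1]/p[:,2]+cal["cy"]]
def rot(q): return R.from_quat(np.roll(q,-1))
E
python3 - <<'E'
from h import *
a=cv2.imread("pics/top0.png");c=arm.calibration("top")
cv2.imwrite("pics/crop1.png",cv2.resize(a[110:270,160:470],None,fx=2.5,fy=2.5,interpolation=cv2.INTER_CUBIC))
hsv=cv2.cvtColor(a,cv2.COLOR_BGR2HSV)
m=(hsv[:,:,1]<130).astype(np.uint8)*255
for (x0,y0,x1,y1) in [(350,190,380,255),(405,180,465,260)]:
    s=np.zeros_like(m);s[y0:y1,x0:x1]=m[y0:y1,x0:x1]
    k=max(cv2.findContours(s,0,1)[0],key=cv2.contourArea)
    p=ray(c,k[:,0,:],.011)[:,:2];r=cv2.minAreaRect((p*1000).astype(np.float32));print(r,np.round(cv2.boxPoints(r)).tolist())
m=((hsv[:,:,0]<20)&(hsv[:,:,1]>110)&(hsv[:,:,2]>60)).astype(np.uint8)*255
s=np.zeros_like(m);s[110:225,165:302]=m[110:225,165:302];s=cv2.morphologyEx(s,cv2.MORPH_CLOSE,np.ones((7,7)))
k=max(cv2.findContours(s,0,1)[0],key=cv2.contourArea)
k=cv2.approxPolyDP(k,3,True)[:,0];print(np.c_[k,np.round(ray(c,k,.022)[:,:2]*1000)])
E
```

```text
((492.6863098144531, -207.6236114501953), (31.346399307250977, 116.11385345458984), 86.22684478759766) [[434.0, -219.0], [550.0, -227.0], [552.0, -196.0], [436.0, -188.0]]
((492.6261291503906, -386.8651123046875), (183.18386840820312, 33.0423698425293), 24.328344345092773) [[402.0, -410.0], [416.0, -440.0], [583.0, -364.0], [569.0, -334.0]]
[[175. 129. 757. 293.]
 [188. 196. 570. 254.]
 [195. 196. 570. 236.]
 [198. 201. 556. 228.]
 [193. 215. 519. 240.]
 [296. 187. 587. -30.]
 [290. 168. 640. -16.]
 [231. 182. 605. 141.]
 [215. 126. 763. 184.]
 [209. 120. 780. 201.]]
```

View pics/crop1.png

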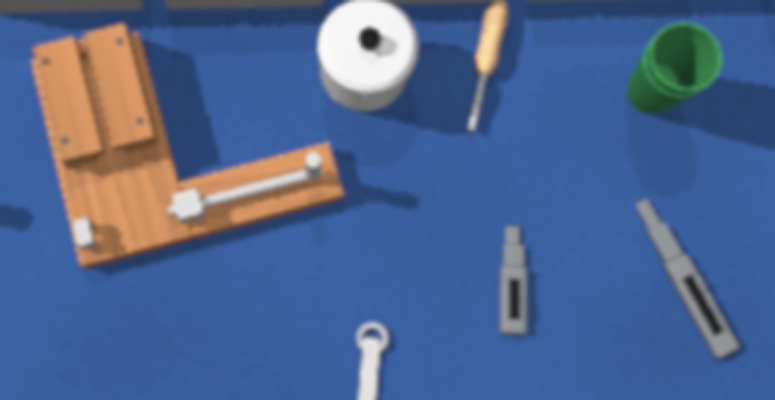

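The crop confirms it: the long grey lever runs from tip (642,203) to tail (728,350), clearly longer than the one at (513,280). Next I move above its handle.

```bash

python3 -m crank '[-177,-270,0,0,0,0,-177,-270,0,0,0,0,-177,-270,0,0,0,0,-177,-270,0,0,0,0,-177,-270,0,0,0,0,-177,-270,0,0,0,0,-177,-270,0,0,0,0,-177,-270,0,0,0,0]'
python3 -m crank '[-177,-270,0,0,0,0,-177,-270,0,0,0,0,-177,-270,0,0,0,0,-177,-270,0,0,0,0,-177,-270,0,0,0,0,-177,-270,0,0,0,0,-177,-270,0,0,0,0,-177,-270,0,0,0,0]'
```

```text
time: 0.77
tool_pos: [0.2352, 0.1995, 0.2311]
tcp_rot: [0.0, 0.127, 0.992, -0.0]
contact_force: [0.5, 0.1, 0.5]
gripper_width: 0.0853
gripper_force: 0.0
time: 1.43
tool_pos: [0.3388, -0.1066, 0.2312]
tcp_rot: [0.0, 0.128, 0.992, -0.0]
contact_force: [1.3, 1.8, 0.7]
gripper_width: 0.0853
gripper_force: 0.0
```

```bash

python3 -m crank '[-177,-267,30,0,0,-0.679,-177,-267,30,0,0,-0.679,-177,-267,30,0,0,-0.679,-177,-267,30,0,0,-0.679,-177,-267,30,0,0,-0.679,-177,-267,30,0,0,-0.679,-177,-267,30,0,0,-0.679,-177,-267,30,0,0,-0.679]'
python3 -m crank '[0,0,0,0,0,0,0,0,0,0,0,0]' 60
python3 - <<'E'
from h import *
c=arm.calibration("wrist");a=arm.grab_frame("wrist");cv2.imwrite("pics/w1.png",a[:,:,::-1])
print(np.round(c["T"],3).tolist(),c["fx"],c["cx"],c["cy"]);s=arm.state();print(s["tool_pos"],rot(s["tcp_rot"]).as_matrix().round(3).tolist(),s["joints"].round(2))
hsv=cv2.cvtColor(a[:,:,::-1].copy(),cv2.COLOR_BGR2HSV)
print(proj(c,[[.576,-.349,.012],[.409,-.425,.012]]).round())
E
```

```text
time: 2.1
tool_pos: [0.4424, -0.4075, 0.2006]
tcp_rot: [-0.0, -0.21, 0.978, 0.0]
contact_force: [0.7, -0.4, 0.5]
gripper_width: 0.0854
gripper_force: 0.0
time: 2.27
tool_pos: [0.442, -0.4068, 0.1987]
tcp_rot: [-0.001, -0.209, 0.978, 0.002]
contact_force: [-0.3, -0.6, 0.5]
gripper_width: 0.0637
gripper_force: 0.0
[[-0.41, 0.866, 0.286, 0.368], [0.912, 0.388, 0.133, -0.44], [0.004, 0.316, -0.949, 0.341], [0.0, 0.0, 0.0, 1.0]] 301.96210963784904 275.7855288527387 207.1628814852376
[ 0.44187746 -0.40561398  0.19988744] [[-0.912, -0.411, -0.002], [-0.411, 0.912, 0.002], [0.001, 0.003, -1.0]] [-0.74  0.27  0.07  1.37  0.   -1.17]
[[273. 295.]
 [272. 149.]]
```

View pics/w1.png

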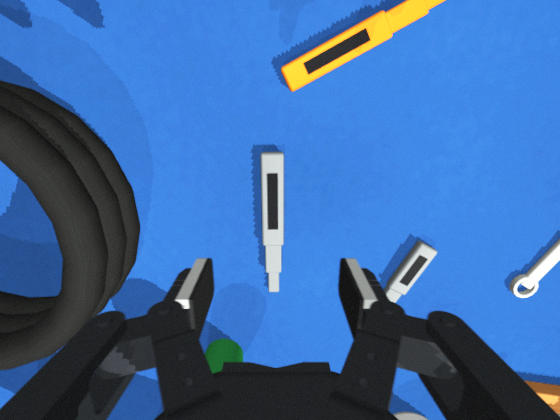

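The wrist view shows the lever from tail (272,152) to tip (274,290), with the narrow tip towards the gripper. That agrees with my estimate.

```bash
python3 - <<'E'
from h import *
a=cv2.imread("pics/w1.png");c=arm.calibration("wrist")
s=np.zeros(a.shape[:2],np.uint8);g=a[140:305,245:305];s[140:305,245:305]=(g.max(2).astype(int)-g.min(2)<60)&(g[:,:,2]>100)
k=max(cv2.findContours(s,0,1)[0],key=cv2.contourArea)
p=(ray(c,k[:,0],.012)[:,:2]*1000).astype(np.float32);r=cv2.minAreaRect(p);print(r,cv2.boxPoints(r).round().tolist())
E
```

```text
((491.931640625, -386.0880126953125), (175.43780517578125, 25.083370208740234), 24.713260650634766) [[407.0, -411.0], [417.0, -434.0], [577.0, -361.0], [566.0, -338.0]]
```

```bash

python3 -m crank '[1,-2,40,0,0,-0.009,1,-2,80,0,0,-0.009,1,-2,120,0,0,-0.009,1,-2,155,0,0,-0.009,1,-2,180,0,0,-0.009,1,-2,196,0,0,-0.009,1,-2,196,0,0,-0.009]' 50
python3 -m crank '[0,0,0,0,0,0,0,0,0,0,0,0,0,0,0,0,0,0,0,0,0,0,0,0,0,0,0,0,0,0,0,0,0,0,0,0]' 0 60
```

```text
time: 2.9
tool_pos: [0.44, -0.4043, 0.0024]
tcp_rot: [-0.002, -0.216, 0.976, 0.003]
contact_force: [-0.8, 0.6, -0.3]
gripper_width: 0.0503
gripper_force: 0.0
time: 3.4
tool_pos: [0.4434, -0.4083, 0.008]
tcp_rot: [0.001, -0.215, 0.977, -0.001]
contact_force: [-1.1, 2.8, 7.4]
gripper_width: 0.0233
gripper_force: 59.7
```

```bash

python3 -m crank '[0,0,-30,0,0,0,0,0,-70,0,0,0,0,0,-110,0,0,0,0,0,-140,0,0,0,0,0,-140,0,0,0]'
python3 -m crank '[-10,20,0,0,0,0,-26,52,0,0,0,0,-42,86,0,0,0,0,-58,120,0,0,0,0,-74,154,0,0,0,0,-92,190,0,0,0,0,-110,226,0,0,0,0,-126,258,0,0,0,0]'
python3 -m crank '[-18,36,0,0,0,0.03,-36,72,0,0,0,0.06,-54,110,0,0,0,0.1,-70,146,0,0,0,0.13,-86,180,0,0,0,0.16,-104,215,0,0,0,0.185,-118,244,0,0,0,0.185,-126,259,0,0,0,0.185]'
python3 -m crank '[0,0,0,0,0,0,0,0,0,0,0,0,0,0,0,0,0,0]'
python3 - <<'E'
from h import *
c=arm.calibration("wrist");a=arm.grab_frame("wrist");cv2.imwrite("pics/w2.png",a[:,:,::-1])
s=arm.state();print(s["tool_pos"],rot(s["tcp_rot"]).as_matrix().round(3).tolist(),s["joints"].round(2),np.round(c["T"],3).tolist())
a=arm.grab_frame("top");cv2.imwrite("pics/top2.png",a[:,:,::-1])
E
```

```text
time: 3.82
tool_pos: [0.4449, -0.4101, 0.1542]
tcp_rot: [0.004, -0.215, 0.977, -0.005]
contact_force: [0.2, -1.0, -0.8]
gripper_width: 0.0234
gripper_force: 58.9
time: 4.48
tool_pos: [0.4479, -0.1187, 0.1459]
tcp_rot: [0.001, -0.215, 0.977, -0.0]
contact_force: [0.7, 0.9, -0.9]
gripper_width: 0.0231
gripper_force: 59.0
time: 5.15
tool_pos: [0.4538, 0.1707, 0.1459]
tcp_rot: [0.001, -0.125, 0.992, 0.001]
contact_force: [0.0, 0.4, -0.6]
gripper_width: 0.0237
gripper_force: 59.0
time: 5.4
tool_pos: [0.4538, 0.1668, 0.1455]
tcp_rot: [0.0, -0.124, 0.992, -0.0]
contact_force: [0.1, -0.2, -0.8]
gripper_width: 0.0232
gripper_force: 59.0
[0.45384611 0.1664326  0.14552501] [[-0.97, -0.245, 0.0], [-0.245, 0.97, -0.0], [-0.0, -0.0, -1.0]] [ 0.35  0.06 -0.3   1.21 -0.    0.1 ] [[-0.246, 0.919, 0.308, 0.375], [0.969, 0.234, 0.078, 0.148], [-0.0, 0.317, -0.948, 0.288], [0.0, 0.0, 0.0, 1.0]]
```

View pics/w2.png

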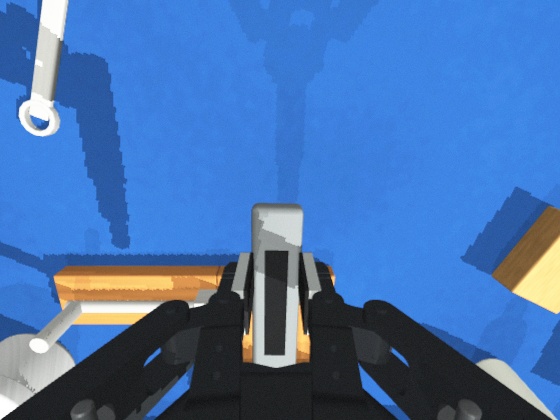

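The lever is held at the pads (handle at columns 252–302). The rack's front edge runs from (55,268) to (335,268). Next I refine the rack pose from both views.

```bash
python3 - <<'E'
from h import *
t=cv2.imread("pics/top0.png");w=cv2.imread("pics/w2.png")
ct=arm.calibration("top");cw=arm.calibration("wrist")
y=np.deg2rad(14.1);M=np.array([[np.cos(y),-np.sin(y)],[np.sin(y),np.cos(y)]]);o=np.array([634.8,210.6])
P=[(-105,60,22),(-105,-225,22),(-45,-225,22),(-45,-60,22),(-105,-225,0),(0,-50,53),(0,50,53),(130,50,53),(130,-50,53),(0,-5,53),(0,5,53),(-76,-205,85),(-76,46,46),(-76,-65,46)]
W=[np.r_[M@p[:2]+o,p[2]]/1000 for p in P]
A=cv2.resize(t[110:225,165:305],None,fx=5,fy=5,interpolation=cv2.INTER_CUBIC)
for q in proj(ct,W): cv2.circle(A,tuple(int(v) for v in (q-[165,110]+.5)*5),3,(255,255,0),1)
print(A.shape);cv2.imwrite("pics/c2.png",A)
print(np.c_[P,proj(cw,W)].round()[:5])
cv2.imwrite("pics/c3.png",cv2.resize(w[240:340,30:360],None,fx=2.4,fy=2.4))
E
```

```text
(575, 700, 3)
[[-105.   60.   22.  334.  277.]
 [-105. -225.   22.   50.  276.]
 [ -45. -225.   22.   63.  325.]
 [ -45.  -60.   22.  218.  326.]
 [-105. -225.    0.   65.  265.]]
```

View pics/c2.png

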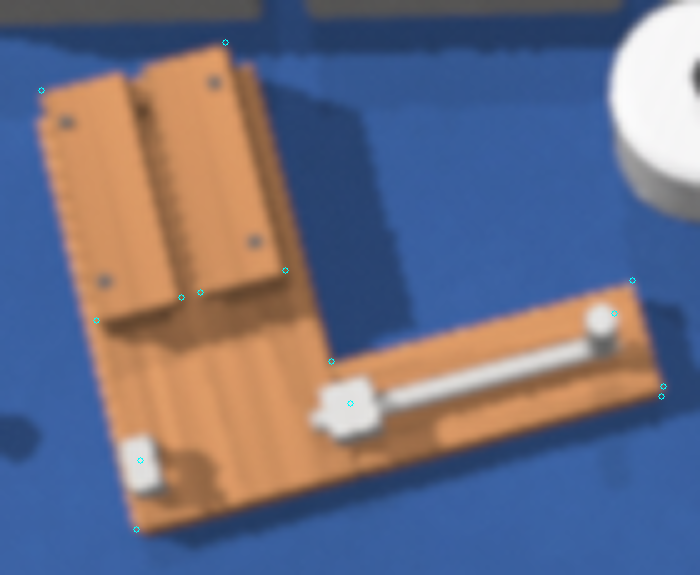

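View pics/c3.png

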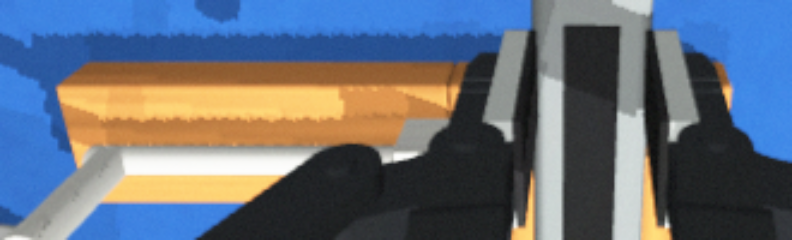

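The projected rack model matches both views within 1–2 mm: block front corners in the crop at (100,322) and (285,271), keeper at (140,455), guide at (350,405). Lower in front of the slot, then start inserting.

```bash

python3 -m crank '[0,-1,35,0,0,0,0,-1,70,0,0,0,0,-1,100,0,0,0,0,-1,112,0,0,0,0,-1,112,0,0,0,0,-1,112,0,0,0]'
python3 -m crank '[-15,0,0,0,0,0,-30,0,0,0,0,0,-45,0,0,0,0,0,-60,0,0,0,0,0,-72,0,0,0,0,0,-80,0,0,0,0,0,-80,0,0,0,0,0,-80,0,0,0,0,0]'
python3 - <<'E'
from h import *
cv2.imwrite("pics/top3.png",arm.grab_frame("top")[:,:,::-1]);cv2.imwrite("pics/side3.png",arm.grab_frame("side")[:,:,::-1]);cv2.imwrite("pics/w3.png",arm.grab_frame("wrist")[:,:,::-1])
s=arm.state();print(s["tool_pos"],s["contact_force"])
b=cv2.imread("pics/side3.png")[190:300,130:290];cv2.imwrite("pics/c4.png",cv2.resize(b,None,fx=4,fy=4,interpolation=cv2.INTER_CUBIC))
E
```

```text
time: 6.0
tool_pos: [0.454, 0.1653, 0.0334]
tcp_rot: [-0.001, -0.123, 0.992, -0.0]
contact_force: [0.3, 0.1, -1.1]
gripper_width: 0.0234
gripper_force: 59.0
time: 6.67
tool_pos: [0.5322, 0.1858, 0.0343]
tcp_rot: [0.0, -0.124, 0.992, 0.0]
contact_force: [-0.2, 0.3, -0.6]
gripper_width: 0.0233
gripper_force: 59.0
[0.53111919 0.18577054 0.03373091] [-0.01128729  0.29727136 -0.29835152]
```

View pics/c4.png

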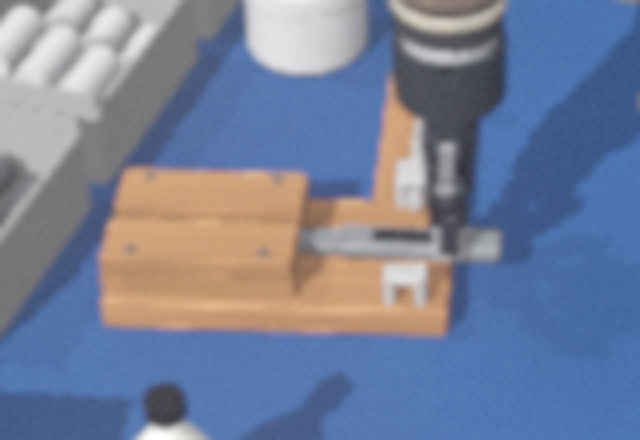

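The lever tip is entering the mouth at about (305,240), level and aligned. Continue in steps and watch the force.

```bash

python3 -m crank '[-8,0,0,0,0,0,-16,0,0,0,0,0,-24,0,0,0,0,0,-28,0,0,0,0,0,-28,0,0,0,0,0]'
python3 -m crank '[-4,0,0,0,0,0,-8,0,0,0,0,0,-12,0,0,0,0,0,-16,0,0,0,0,0,-16,0,0,0,0,0,-16,0,0,0,0,0]'
python3 - <<'E'
from h import *
cv2.imwrite("pics/top4.png",arm.grab_frame("top")[:,:,::-1]);cv2.imwrite("pics/side4.png",arm.grab_frame("side")[:,:,::-1])
s=arm.state();print(s["tool_pos"],s["contact_force"],s["ft_torque"])
E
```

```text
time: 7.23
tool_pos: [0.5602, 0.1933, 0.0333]
tcp_rot: [0.0, -0.124, 0.992, 0.0]
contact_force: [-0.2, 0.7, -0.2]
gripper_width: 0.0234
gripper_force: 59.0
time: 7.73
tool_pos: [0.5745, 0.1969, 0.0334]
tcp_rot: [-0.0, -0.124, 0.992, -0.0]
contact_force: [0.1, -0.1, -0.8]
gripper_width: 0.0232
gripper_force: 59.0
[0.57422856 0.19677607 0.03337698] [ 0.58212874 -1.12300356 -1.09852287] [0.0794932  0.05717123 0.01977143]
```

```bash

python3 -m crank '[-5,0,0,0,0,0,-10,0,0,0,0,0,-15,0,0,0,0,0,-20,0,0,0,0,0,-25,0,0,0,0,0,-28,0,0,0,0,0,-28,0,0,0,0,0]'
python3 -m crank '[-2,0,0,0,0,0,-4,0,0,0,0,0,-6,0,0,0,0,0,-6,0,0,0,0,0]'
```

```text
time: 8.42
tool_pos: [0.6023, 0.2039, 0.0333]
tcp_rot: [0.0, -0.124, 0.992, 0.0]
contact_force: [-0.0, 0.1, -0.4]
gripper_width: 0.0231
gripper_force: 59.0
time: 8.75
tool_pos: [0.6038, 0.2042, 0.0319]
tcp_rot: [-0.004, -0.124, 0.992, -0.001]
contact_force: [-9.0, -1.9, -0.2]
gripper_width: 0.0233
gripper_force: 59.1
```

Resistance of 9 N: the slot's closed end. Lower, release, lift and look.

```bash

python3 -m crank '[0,0,1,0,0,0,0,0,2,0,0,0,0,0,2,0,0,0]'
python3 -m crank '[0,0,0,0,0,0,0,0,0,0,0,0,0,0,0,0,0,0]' 42
python3 -m crank '[0,0,-15,0,0,0,0,0,-40,0,0,0,0,0,-75,0,0,0,0,0,-110,0,0,0,0,0,-130,0,0,0,0,0,-130,0,0,0,0,0,-130,0,0,0]'
python3 - <<'E'
from h import *
cw=arm.calibration("wrist");w=arm.grab_frame("wrist")[:,:,::-1].copy();cv2.imwrite("pics/w5.png",w)
s=arm.state();print(s["tool_pos"],rot(s["tcp_rot"]).as_matrix().round(3).tolist())
t=arm.grab_frame("top")[:,:,::-1];cv2.imwrite("pics/top5.png",t)
cv2.imwrite("pics/c5.png",np.hstack([w[100:400,:], cv2.resize(t[110:225,165:305],(240,197),interpolation=cv2.INTER_CUBIC)[:197].repeat(1,0) if 0 else cv2.copyMakeBorder(cv2.resize(t[130:225,165:245],(240,285),interpolation=cv2.INTER_CUBIC),0,15,0,0,0)]))
E
```

```text
time: 9.0
tool_pos: [0.6038, 0.2042, 0.0304]
tcp_rot: [-0.003, -0.124, 0.992, -0.001]
contact_force: [-10.3, -3.2, 2.2]
gripper_width: 0.0234
gripper_force: 59.4
time: 9.25
tool_pos: [0.6079, 0.2054, 0.0318]
tcp_rot: [0.001, -0.124, 0.992, 0.0]
contact_force: [-0.1, 0.3, 0.3]
gripper_width: 0.0421
gripper_force: 0.0
time: 9.83
tool_pos: [0.6086, 0.2056, 0.1633]
tcp_rot: [0.002, -0.124, 0.992, 0.0]
contact_force: [-0.6, 0.2, -0.4]
gripper_width: 0.0419
gripper_force: 0.0
[0.60771229 0.20526764 0.16150085] [[-0.969, -0.246, 0.001], [-0.246, 0.969, 0.0], [-0.001, 0.0, -1.0]]
```

View pics/c5.png

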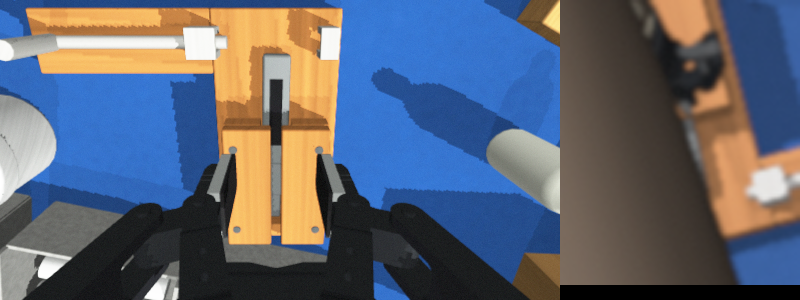

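The lever lies in the slot with its tail at w5 (276,154). Bolt rod is at row 142, keeper at (329,143), knob top at (5,152). I'll check the tail depth and knob position numerically.

```bash
python3 - <<'E'
from h import *
c=arm.calibration("wrist");y=np.deg2rad(14.1);M=np.array([[np.cos(y),-np.sin(y)],[np.sin(y),np.cos(y)]]);o=np.array([634.8,210.6])
f=lambda uv,z:((ray(c,uv,z/1000)[:,:2]*1000-o)@M).round(1).tolist()
w=cv2.imread("pics/w5.png")
print("col276 rows",[(r,w[r,268].tolist()) for r in range(145,164,2)])
print("tail top",f([(264,155),(290,155)],34),f([(264,153),(290,153)],22))
print("front corners board",f([(207,110),(341,109),(26,110)],22))
print("block front top",f([(222,229),(325,229)],53))
print("block mouth gap",f([(270,229),(283,229)],53))
print("guide top",f([(183,127),(215,128),(215,159),(183,158)],46))
print("rod",f([(100,142)],38),"knob top",f([(6,150)],85))
print("pred knob, tail",proj(c,[np.r_[M@p[:2]+o,p[2]]/1000 for p in [(-76,-205,85),(-76,-205,38),(-65,0,34),(-65,0,22),(0,50,53)]]).round(1).tolist())
E
```

```text
col276 rows [(145, [87, 171, 239]), (147, [80, 150, 221]), (149, [62, 114, 176]), (151, [62, 115, 176]), (153, [75, 95, 122]), (155, [132, 132, 127]), (157, [178, 178, 170]), (159, [185, 187, 179]), (161, [190, 192, 184]), (163, [191, 192, 186])]
tail top [[-68.5, -8.4], [-68.5, 14.6]] [[-68.5, -8.9], [-68.6, 15.2]]
front corners board [[-106.2, -58.9], [-107.4, 59.6], [-105.8, -219.1]]
block front top [[-5.4, -45.8], [-5.6, 46.2]]
block mouth gap [[-5.5, -2.9], [-5.5, 8.7]]
guide top [[-93.1, -74.4], [-92.4, -48.1], [-66.8, -49.7], [-67.6, -76.8]]
rod [[-79.9, -149.5]] knob top [[-79.3, -190.8]]
pred knob, tail [[-12.5, 154.6], [36.7, 146.4], [273.5, 158.9], [273.6, 156.8], [328.9, 234.8]]
```

The same view measures the guide centre at x −80 instead of −76 and the block front at −5, so the raw tail reading of −68.5 is about −65: fully home. Now go to the knob.

```bash

python3 -m crank '[8,-30,0,0,0,0,17,-65,0,0,0,0,27,-103,0,0,0,0,36,-140,0,0,0,0,44,-172,0,0,0,0,51,-196,0,0,0,0,51,-198,0,0,0,0,51,-198,0,0,0,0]' 60
python3 -m crank '[0,0,0,0,0,0,0,0,0,0,0,0]'
python3 - <<'E'
from h import *
c=arm.calibration("wrist");w=arm.grab_frame("wrist")[:,:,::-1].copy();cv2.imwrite("pics/w6.png",w)
print(arm.state()["tool_pos"],proj(c,[arm.state()["tool_pos"]*[1,1,0]+[0,0,z] for z in (.085,.055)]))
E
```

```text
time: 10.6
tool_pos: [0.6058, -0.0008, 0.1597]
tcp_rot: [-0.001, -0.122, 0.992, 0.0]
contact_force: [-0.3, 0.7, -1.0]
gripper_width: 0.06
gripper_force: 0.0
time: 10.77
tool_pos: [0.6063, 0.0017, 0.1606]
tcp_rot: [-0.001, -0.124, 0.992, 0.0]
contact_force: [-0.2, 0.6, 0.2]
gripper_width: 0.0598
gripper_force: 0.0
[0.60640319 0.0019465  0.16083457] [[274.92762858 217.83006478]
 [274.99542189 205.68681601]]
```

View pics/w6.png

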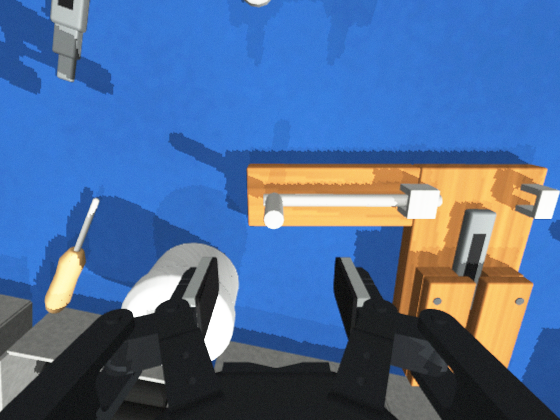

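The knob top is at (274,218), where the TCP axis projects (275,218). I check the pot's clearance before lowering.

```bash
python3 - <<'E'
from h import *
c=arm.calibration("wrist");s=arm.state();
p=ray(c,[(122,300),(238,300),(180,245),(180,360),(205,243)],.09)-s["tool_pos"]
print((rot(s["tcp_rot"]).inv().apply(p)*1000).round())
E
```

```text
[[ -71. -127.   71.]
 [ -71.  -31.   71.]
 [ -21.  -74.   71.]
 [-134.  -85.   71.]
 [ -19.  -54.   71.]]
```

```bash

python3 -m crank '[0,0,30,0,0,0,0,0,60,0,0,0,0,0,85,0,0,0,0,0,99,0,0,0,0,0,102,0,0,0,0,0,102,0,0,0]' 45
python3 -m crank '[0,0,0,0,0,0,0,0,0,0,0,0,0,0,0,0,0,0,0,0,0,0,0,0]' 0 25
python3 -m crank '[0,8,0,0,0,0,0,18,0,0,0,0,0,28,0,0,0,0,0,38,0,0,0,0,0,48,0,0,0,0,0,58,0,0,0,0,0,66,0,0,0,0,0,70,0,0,0,0]'
```

```text
time: 11.32
tool_pos: [0.6057, 0.0018, 0.0583]
tcp_rot: [-0.001, -0.125, 0.992, 0.0]
contact_force: [0.1, 0.7, 0.0]
gripper_width: 0.045
gripper_force: 0.0
time: 11.65
tool_pos: [0.6077, 0.001, 0.0611]
tcp_rot: [0.002, -0.124, 0.992, 0.0]
contact_force: [-1.4, 1.1, 4.8]
gripper_width: 0.0149
gripper_force: 25.9
time: 12.32
tool_pos: [0.5903, 0.0695, 0.0611]
tcp_rot: [0.002, -0.124, 0.992, -0.0]
contact_force: [1.2, -1.6, 6.8]
gripper_width: 0.0152
gripper_force: 26.0
```

```bash

python3 -m crank '[0,5,0,0,0,0,0,10,0,0,0,0,0,15,0,0,0,0,0,18,0,0,0,0,0,18,0,0,0,0]'
python3 -m crank '[0,2,0,0,0,0,0,4,0,0,0,0,0,6,0,0,0,0,0,6,0,0,0,0]'
python3 -m crank '[0,2,0,0,0,0,0,4,0,0,0,0,0,6,0,0,0,0,0,6,0,0,0,0]'
```

```text
time: 12.73
tool_pos: [0.5859, 0.0869, 0.0611]
tcp_rot: [0.002, -0.124, 0.992, 0.0]
contact_force: [0.1, 0.7, 5.7]
gripper_width: 0.0151
gripper_force: 26.0
time: 13.07
tool_pos: [0.5848, 0.0911, 0.0611]
tcp_rot: [0.002, -0.123, 0.992, -0.002]
contact_force: [1.6, -5.3, 6.1]
gripper_width: 0.0144
gripper_force: 26.1
time: 13.4
tool_pos: [0.5848, 0.0913, 0.0612]
tcp_rot: [0.003, -0.122, 0.993, -0.007]
contact_force: [6.6, -25.4, 4.9]
gripper_width: 0.0148
gripper_force: 27.3
```

End stop reached at 25 N. Release, lift and check.

```bash

python3 -m crank '[0,0,0,0,0,0,0,0,0,0,0,0,0,0,0,0,0,0]' 45
python3 -m crank '[0,-6,0,0,0,0,0,-6,-30,0,0,0,0,-6,-65,0,0,0,0,-6,-100,0,0,0,0,-6,-115,0,0,0,0,-6,-115,0,0,0]'
python3 - <<'E'
from h import *
c=arm.calibration("wrist");w=arm.grab_frame("wrist")[:,:,::-1].copy();cv2.imwrite("pics/w7.png",w)
cv2.imwrite("pics/c7.png",cv2.resize(w[80:340,180:500],None,fx=2.2,fy=2.2))
E
```

```text
time: 13.65
tool_pos: [0.5817, 0.0979, 0.0595]
tcp_rot: [-0.0, -0.124, 0.992, 0.0]
contact_force: [0.4, -0.5, -0.5]
gripper_width: 0.0446
gripper_force: 0.0
time: 14.15
tool_pos: [0.5854, 0.0923, 0.1792]
tcp_rot: [0.004, -0.124, 0.992, 0.0]
contact_force: [0.5, -0.0, 0.1]
gripper_width: 0.0451
gripper_force: 0.0
```

View pics/c7.png

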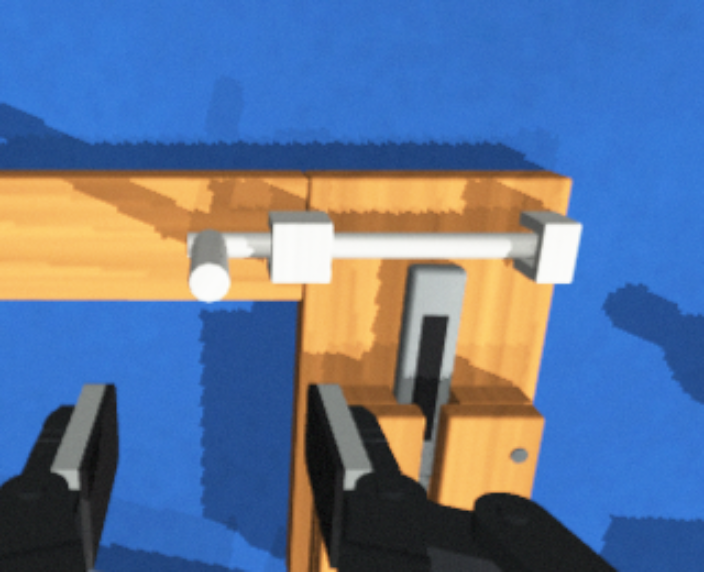

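The crop shows the rod running through the guide (301,247) into the keeper (558,247). The knob base at (208,245) is 40 mm from the guide centre, as expected for a fully shot bolt. The lever tail at (438,268) lies just inside the bolt, so I hand in.

```bash
python3 -c "
from plant import arm
print(arm.sign_off())"
```

```text
the job is handed in; nothing more can be done
None
```

The long grey lever is fully home in the rack's slot, the bolt is shot fully into its keeper behind it, nothing else on the shelf was touched, and the job was handed in at about 14 s.

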